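# Four clicks of infeed on the lens lathe

## Robot

A 7-joint arm with a two-finger parallel gripper is mounted at the origin on the work surface. World frame = base frame: x ahead of the robot, y to its left, z up, the work surface at z = 0. Lengths are in m, angles in rad, forces in N, time in s.
With the tool pointing down it reaches from about 0.425 to 0.925 m from the base axis. Payload 6.8 kg.
Tool frame: the origin (TCP) lies on the centre line of the jaws, within the pads' length; the fingertips stand 8 mm ahead of it and the grasp point (between the pads) lies 11 mm behind it (bot.tips_ahead is the distance from the TCP to the fingertips, in m); z points along the fingers, y is the line along which they close (so a half turn about z gives the same grasp; the last joint's range is limited). The gripper opens to 85 mm and grips with 20 to 120 N. Pads are 22 mm wide; open, the fingers measure 114 mm over their backs; the gripper's body (76 mm by 85 mm) begins 54 mm behind the grasp point. The pads swing forward as they close: fully open they stand 13 mm farther back than shut.
Start: joints at [-1.362, 0.477, 0.022, 1.555, -0.011, 1.109, -0.083], TCP at [0.21, 0.641, 0.201] pointing down, gripper open.
Joint ranges: [-2.96, 2.96], [-0.34, 2.1], [-1.41, 1.46], [0.24, 2.44], [-1.37, 4.51], [0.17, 1.92], [-2.96, 2.96]. Speed limits (rad/s): [2.39, 2.39, 3.14, 3.14, 3.14, 3.14, 3.14].

## Interface

Orientations are given as a unit quaternion [w, x, y, z].
In Python, from station import bot gives the robot as it stands.
- The arm moves only by the tool send_rows, never from a script. Its argument "deltas" is text: rows parted by semicolons, each of 4 numbers parted by spaces: the shift along the tool's x, y, z in m, then the turn about the tool's z in degrees. In form: x y z spin; .... A call has 1 to 5 rows; each row is the pose to reach, as a shift and turn from the pose commanded when the call began, along the tool's axes at that moment; what a row does not reach only later rows make up. A row lasts 1/10 s, in which the tool goes at most 50 mm and 8.59 degrees, less where a joint would pass 70% of its speed; a pose out of reach is approached as far as the arm can. A call with a gripper value outside its range is refused whole. "claw" is the opening, from 0 (shut) to 1 (fully open), set as the call begins (left out, the last holds). The fingers move at their own pace and stop on an object; "force" is the grip in N (left out, the last holds). Time passes only in rows, so rows that repeat a pose let the fingers close. It gives the time, the measured TCP pose, the force, the opening and the grip force at its end, in the units of the state.
- bot.get_obs(): the state, without advancing time (a new reading comes with each control period).
- bot.read_camera(name): name is "scene" or "top" or "wrist"; returns a dict with "img" (480x640x3 uint8, red, green, blue), "depth" (480x640 float32, m along the optical axis (not along the pixel's ray), 0 where there is no reading), "fx", "fy", "cx", "cy" (pixels), "dist_coeffs" ([k1, k2, p1, p2, k3] as OpenCV has them; the pictures are not rectified), "camera_from_world" (4x4, takes a point from world to camera coordinates). Camera axes: x right, y up, looking along -z (the intrinsics and any distortion apply to the point x, -y, -z); pixel columns grow to the right and rows downward; lengths in m; the calibration is good to about 2 mm. A picture is of the moment at which its call begins.
- bot.hand_in(): hands the job in; it is judged then, once.
Trained networks look in a picture, given as the dict that the camera call returned (one of the last four; its "shot" number tells which), for a name from the list of things; names that differ only in an ending like _2 or _b are one class to them, and where a whole thing is asked for, a point or a joint stands for the part that bears it (a point fixed in the world has none). Each returns a list of dicts, best first, with "confidence" (0 to 1); they miss things now and then, are a little off and sometimes report something else, mostly with a low value. They report only what shows in the picture. A call takes as long as a camera call.
- bot.masks_of(picture, query): "mask" (480x640 bool, what is visible of it).
- bot.landmark_of(picture, query): "xyz" ([x, y, z] in m, in world coordinates, good to about 4 mm: a listed point, or the origin of a listed thing).
The state is a dict: "t": time; "q": joint angles; "joint_vel": joint speeds; "joint_torque": joint torques, N m; "eef_pos": TCP position; "tool_rot": TCP orientation; "contact_force": force on the tool from outside, world axes, zero at the start; "torque": the same for the moment, N m; "gripper_width": opening from 0.0 (shut) to 1.0 (fully open); "grasp_force": force on a finger pad.
Only numpy, scipy, OpenCV 4.12 (cv2) and the standard library are available. Lean on these libraries where they do the work, as an engineer would, in place of code of your own. Each camera call takes 0.05 s, during which the arm holds its last target. There are 200 camera calls.

## Task

Set the lathe's next cut: push the three-armed feed dial round clockwise (seen from above) with a fingertip by exactly four clicks from where it stands, without running past the fourth, and without squeezing it. Then press the green button fully down with the fingertip and let go. Do not press the red button, and leave the loose things on and around the feed box where they are: nothing is to be picked up.

Things in the scene. Friction and masses are not known exactly. Their poses are not given: they have to be found in the camera images.
- feed_dial (a joint): turn of the feed dial in rad, growing clockwise seen from above about its vertical axis. It clicks into a stop every 0.419 rad (24 degrees), at 0, 0.419, 0.838 ...; it starts at rest in a stop. Hard ends lie 0.12 rad below 0 and above 3.35. Let go between stops, it springs to the nearest one (very near half way it may hang)
- dial_centre (a point): point on the dial's axis, 30 mm above the feed box's top. The dial: dark hub 44 mm across, 45 mm tall, and three level steel spokes 12 mm thick, 120 degrees apart, each ending in a 22 mm ball centred 50 mm from the axis, 30 mm above the box top; 122 mm across over all. On the box round it is a flat ring, 150 mm across, with a dark tick per click
- red_ball (a point): centre of the dial's one red ball (the other two are black), 50 mm from the axis, 90 mm above the table. Pushing a ball sideways takes up to about 8 N: most on leaving a stop, nothing half way to the next; just past there the dial snaps forward by itself into that stop, up to 0.2 rad ahead of the fingertip
- feed_box: fixed cream box that carries the dial, 200 x 200 x 60 mm; origin under its centre, straight below the dial's axis; z up
- green_button (a joint): travel of the green button in m: 0 up, 0.006 fully down; a spring returns it, about 5 N when fully down
- green_button_top (a point): centre of the top of the green push button (32 mm across, on a grey housing standing on the table); press straight down
- red_button (a joint): travel of the red button, same kind, on a yellow housing; not to be pressed
- red_button_top (a point): centre of the top of the red push button (32 mm across)
- collet: brass collet standing on the top of the feed box near a corner, 32 mm across, 42 mm tall; origin under its centre
- arbor: small aluminium lens arbor standing on the top of the feed box near another corner, 26 mm across, 34 mm tall; origin under its centre
- dial_gauge: round dial gauge lying on the table, 58 mm across, 22 mm tall, with a thin stem along its +x; origin under its centre
- polish_bottle: white bottle with a blue cap, 40 mm across, 100 mm tall; origin under its centre
- screwdriver: screwdriver lying on the table, 160 mm long along its x; origin under it
- blank_tray: blue divided tray of lens blanks, 120 x 90 x 30 mm; origin under its centre
- brush: brush lying on the table, 150 mm long along its x; origin under it

How it is judged:
By the outcome, as a careful person would: the job done as asked, in the order asked, and still so for the second after the job is handed in, with the robot touching nothing.
It also fails if it takes over 48 s, if anything falls off the work surface, if the arm or the gripper's body presses on something with over 40 N, if the wrist force passes 120 N, or if a joint passes its speed limit or range.

## Working session

There is one attempt and no reset: what is moved stays moved. The work goes in short steps, Python scripts to look and compute and a tool call to move; the robot and the scene stay as the last step left them, time stands still between calls to the robot, and variables do not carry over. Pictures are saved under pics/ and viewed, at most 10 in all, crops included, and the job is handed in when it is done.

Besides the shell and the picture viewer there is one more tool, called after "Call:" by a JSON object that holds its "api" and its "payload". send_rows: Moves the arm, as the interface text tells. Its arguments: {"type":"object","properties":{"deltas":{"type":"string"},"claw":{"type":"number"},"force":{"type":"number"}},"required":["deltas"]}

```bash
mkdir -p pics
cat > h.py <<'E'
import numpy as np,cv2
from station import bot
def lm(p,names):
    for n in names:
        r=bot.landmark_of(p,n)
        print(n,[(np.round(a["xyz"],4).tolist(),round(a["confidence"],2)) for a in r[:2]])
def save(p,f,crop=None,s=1):
    im=p["img"][:,:,::-1]
    if crop: im=im[crop[1]:crop[3],crop[0]:crop[2]]
    cv2.imwrite(f,cv2.resize(im,None,fx=s,fy=s))
E
python3 - <<'E'
from h import *
o=bot.get_obs();print(o['t'],o['eef_pos'],o['tool_rot'],o['gripper_width'],bot.tips_ahead)
for c in("top","scene"):
    p=bot.read_camera(c);save(p,f"pics/{c}1.png");print(c)
    lm(p,["dial_centre","red_ball","feed_box","green_button_top","red_button_top","collet","arbor","polish_bottle","dial_gauge"])
print(bot.get_obs()['t'])
E
```

```text
0.0 [0.2101214  0.64078708 0.1996372 ] [-5.80309329e-05  1.57743786e-01  9.87479669e-01 -8.93465276e-04] 1.0045791354892148 0.008
top
dial_centre [([0.5056, 0.0688, 0.0964], 0.75)]
red_ball [([0.5565, 0.0935, 0.0914], 0.61)]
feed_box [([0.5042, 0.0692, 0.0028], 0.58)]
green_button_top [([0.4494, -0.2714, 0.0212], 0.55)]
red_button_top [([0.579, -0.2781, 0.0215], 0.54)]
collet [([0.5827, -0.2776, 0.0209], 0.69), ([0.605, 0.1273, 0.0563], 0.62)]
arbor [([0.4522, 0.1644, 0.0601], 0.59)]
polish_bottle [([0.7655, -0.1059, -0.0013], 0.65)]
dial_gauge [([0.4204, -0.384, -0.0027], 0.88), ([0.7666, -0.1093, 0.0019], 0.69)]
scene
dial_centre [([0.507, 0.0684, 0.0857], 0.61), ([0.7914, 0.1566, -0.0057], 0.33)]
red_ball [([0.5518, 0.0955, 0.0874], 0.71)]
feed_box [([0.5097, 0.0715, 0.0002], 0.77), ([0.6414, 0.4077, -0.0043], 0.41)]
green_button_top [([0.5788, -0.2759, 0.0207], 0.58), ([0.4496, -0.2708, 0.0214], 0.51)]
red_button_top [([0.5817, -0.2731, 0.0182], 0.52)]
collet [([0.6028, 0.1251, 0.059], 0.71), ([0.4439, 0.3796, 0.0018], 0.66)]
arbor [([0.4486, 0.1656, 0.0594], 0.45), ([0.5108, 0.0685, 0.0029], 0.44)]
polish_bottle [([0.7666, -0.1108, -0.0033], 0.63)]
dial_gauge [([0.4203, -0.3869, -0.0017], 0.59)]
1.0
```

View pics/top1.png

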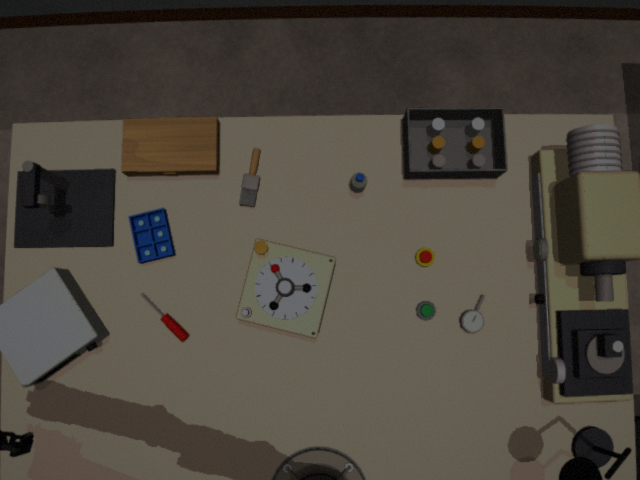

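View pics/scene1.png

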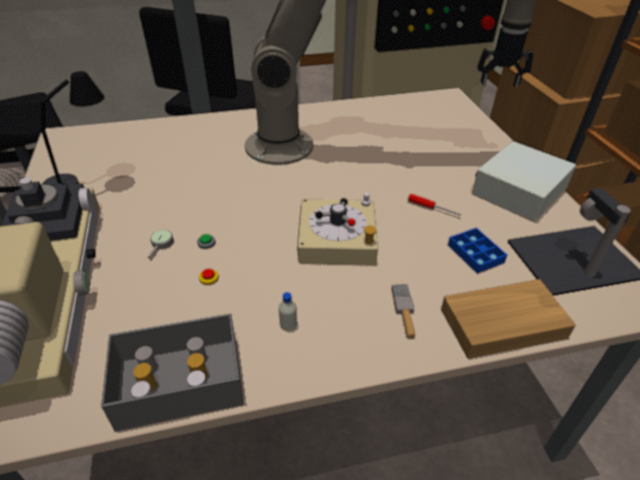

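Top view: dial hub at about (285,287), red ball at (275,268), black balls at (307,288) and (274,305). Green button is at (426,310) and red at (425,257). The collet (261,247) and arbor (246,312) stand clear of the ball circle. The scene view agrees with this. I'll push the red ball with shut fingers, so first I move over the dial.

Call:
{"api": "send_rows", "payload": {"deltas": "-0.03 -0.026 -0.01 0; -0.06 -0.053 -0.02 0; -0.09 -0.079 -0.03 0; -0.12 -0.106 -0.04 0; -0.152 -0.132 -0.05 0", "claw": 0}}

```text
t: 1.5
eef_pos: [0.3141, 0.4672, 0.2511]
tool_rot: [-0.0, 0.158, 0.988, 0.0]
contact_force: [1.5, 0.1, 0.5]
gripper_width: 0.145
grasp_force: 0.0
```

Call:
{"api": "send_rows", "payload": {"deltas": "-0.03 -0.026 0 0; -0.06 -0.053 0 0; -0.09 -0.079 0 0; -0.12 -0.106 0 0; -0.152 -0.132 0 0"}}

```text
t: 2.0
eef_pos: [0.4174, 0.2944, 0.2509]
tool_rot: [0.0, 0.158, 0.988, 0.0]
contact_force: [1.0, -0.7, 1.0]
gripper_width: 0.001
grasp_force: 0.0
```

Call:
{"api": "send_rows", "payload": {"deltas": "-0.03 -0.026 0 0; -0.06 -0.053 0 0; -0.09 -0.079 0 0; -0.12 -0.106 0 0; -0.152 -0.132 0 0"}}

```text
t: 2.5
eef_pos: [0.5208, 0.1216, 0.2509]
tool_rot: [0.0, 0.158, 0.987, 0.0]
contact_force: [1.0, 0.5, 0.1]
gripper_width: -0.001
grasp_force: 0.0
```

Run:
```python
from h import *
o=bot.get_obs();print(o['t'],o['eef_pos'],o['tool_rot'],o['q'],o['gripper_width'],o['contact_force'])
p=bot.read_camera("wrist");save(p,"pics/w1.png")
lm(p,["dial_centre","red_ball","feed_box","collet","arbor"])
```

```text
2.5 [0.52076507 0.12164405 0.25094712] [2.31569954e-04 1.57626165e-01 9.87498775e-01 3.27339681e-04] [-0.63621543  0.19830455  0.33919434  1.8490357  -0.07383251  1.10566805
  0.98415832] -0.0012772926895587796 [0.98509296 0.51618171 0.14453772]
dial_centre [([0.5066, 0.069, 0.0914], 0.87)]
red_ball [([0.548, 0.0915, 0.0896], 0.9), ([0.4553, 0.1646, 0.0576], 0.66)]
feed_box [([0.506, 0.0708, -0.0033], 0.75)]
collet [([0.6012, 0.1286, 0.0575], 0.76)]
arbor [([0.4535, 0.1635, 0.0595], 0.94)]
```

View pics/w1.png

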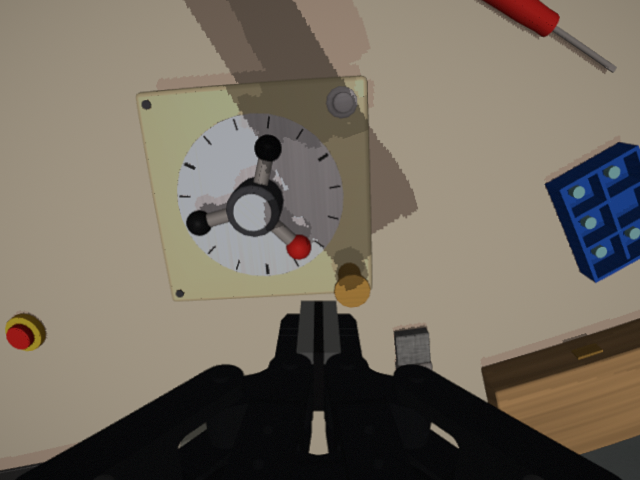

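The wrist view shows the red ball at (299,247), black balls at (268,148) and (199,222), the collet at (351,290) and the arbor at (342,102). The fingers are shut. Next I fit the dial's centre and angle from the three balls.

```bash
cat >> h.py <<'E'
def ray(p,uv,z):
    K=np.array([[p["fx"],0,p["cx"]],[0,p["fy"],p["cy"]],[0,0,1.]])
    n=cv2.undistortPoints(np.array([[uv]],float),K,np.array(p["dist_coeffs"],float))[0,0]
    T=np.linalg.inv(p["camera_from_world"]);d=T[:3,:3]@[n[0],-n[1],-1];o=T[:3,3]
    return o+d*(z-o[2])/d[2]
def redball(p,around=None,r=20):
    im=p["img"].astype(int);m=(im[...,0]>70)&(im[...,0]>2.2*im[...,1])&(im[...,0]>2.2*im[...,2])
    n,l,s,c=cv2.connectedComponentsWithStats(m.astype(np.uint8))
    return [(s[i,4],c[i].round(1)) for i in range(1,n) if s[i,4]>15]
E
python3 - <<'E'
from h import *
p=bot.read_camera("wrist")
print(redball(p))
im=p["img"].max(2)
pts=[]
for u,v in((299,247),(268,148),(199,222)):
    if u==299: c=min((b[1] for b in redball(p)),key=lambda c:np.hypot(c[0]-u,c[1]-v))
    else:
        w=im[v-16:v+17,u-16:u+17]<45; n,l,s,cc=cv2.connectedComponentsWithStats(w.astype(np.uint8)); i=l[16,16]; c=cc[i]+[u-16,v-16]; print(s[i])
    P=ray(p,c,.09);pts.append(P);print(c,P)
c=np.mean(pts,0);print("c",c)
for P in pts:d=P-c;print(np.hypot(*d[:2]),np.degrees(np.arctan2(d[1],d[0])))
E
```

```text
[(np.int32(1460), array([526.1,  14.8])), (np.int32(422), array([296.1, 249.5])), (np.int32(390), array([ 16., 339.]))]
[296.1 249.5] [0.55360247 0.09302461 0.09      ]
[  0   5  27  28 558]
[265.08781362 150.13799283] [0.46591732 0.09700219 0.09      ]
[  1   7  24  25 430]
[195.20930233 225.00930233] [0.50602672 0.01861711 0.09      ]
c [0.50851551 0.06954797 0.09      ]
0.05083293242018947 27.50584854291135
0.05067878634533478 147.19851577719677
0.05099162863096922 -92.79758368462898
```

Call:
{"api": "send_rows", "payload": {"deltas": "-0.004 -0.0034 0.03 0; -0.004 -0.0034 0.065 0; -0.004 -0.0034 0.1 0; -0.004 -0.0034 0.135 0; -0.004 -0.0034 0.163 0"}}

```text
t: 3.35
eef_pos: [0.5216, 0.1202, 0.0858]
tool_rot: [-0.001, 0.156, 0.988, -0.0]
contact_force: [0.3, -0.3, 0.5]
gripper_width: -0.005
grasp_force: 0.0
```

Call:
{"api": "send_rows", "payload": {"deltas": "-0.0031 -0.0001 0 3.6; -0.0063 -0.0004 0 7.2; -0.0094 -0.0009 0 10.8; -0.0124 -0.0016 0 14.4; -0.0155 -0.0024 0 18"}}

```text
t: 3.85
eef_pos: [0.5365, 0.1133, 0.0875]
tool_rot: [-0.0, 0.31, 0.951, 0.0]
contact_force: [0.4, 0.1, 0.2]
gripper_width: 0.0
grasp_force: 0.0
```

Run:
```python
from h import *
o=bot.get_obs();print(o['t'],o['eef_pos'],o['tool_rot'],o['contact_force'])
from scipy.spatial.transform import Rotation as R
y=R.from_quat(o['tool_rot'],scalar_first=True).as_matrix()[:,1];d=o['eef_pos'][:2]-[.508,.0695]
print(np.degrees(np.arctan2(y[1],y[0])),np.degrees(np.arctan2(d[1],d[0])),np.hypot(*d))
p=bot.read_camera("wrist");save(p,"pics/w2.png")
```

```text
3.85 [0.53649781 0.11330853 0.08752907] [-2.92699737e-04  3.10149892e-01  9.50687582e-01  2.83804519e-04] [0.36386888 0.14900623 0.17201237]
53.863461585035466 56.9556654331243 0.052261963207138946
```

View pics/w2.png

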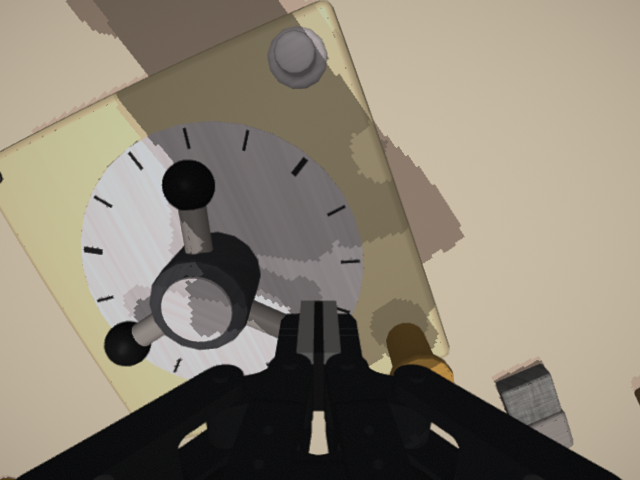

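The wrist view shows the shut fingertips at (318,310), just behind the red ball and its spoke. The collet at (415,370) is clear and nothing reads on the force sensor. I'll push along the arc, correcting about 2 mm of offset.

Call:
{"api": "send_rows", "payload": {"deltas": "-0.0041 -0.0011 0 3.6; -0.0083 -0.0019 0 7.2; -0.0114 -0.0024 0 10.8; -0.0144 -0.0031 0 14.4; -0.0175 -0.0039 0 18"}}

```text
t: 4.4
eef_pos: [0.5484, 0.0995, 0.0876]
tool_rot: [-0.0, 0.455, 0.891, 0.0]
contact_force: [-0.1, -0.3, -0.3]
gripper_width: -0.002
grasp_force: 0.0
```

Call:
{"api": "send_rows", "payload": {"deltas": "-0.0031 -0.0001 0 3.6; -0.0063 -0.0004 0 7.2; -0.0094 -0.0009 0 10.8; -0.0124 -0.0016 0 14.4; -0.0155 -0.0024 0 18"}}

```text
t: 4.9
eef_pos: [0.5555, 0.0856, 0.0875]
tool_rot: [-0.0, 0.588, 0.809, 0.0]
contact_force: [0.1, 0.0, 0.7]
gripper_width: 0.002
grasp_force: 0.0
```

```bash
cat >> h.py <<'E'
from scipy.spatial.transform import Rotation as R
def stat():
    o=bot.get_obs()
    y=R.from_quat(o['tool_rot'],scalar_first=True).as_matrix()[:,1];d=o['eef_pos'][:2]-[.508,.0695]
    print(o['t'],o['eef_pos'],o['contact_force'],"yaw",np.degrees(np.arctan2(y[1],y[0])),"phi",np.degrees(np.arctan2(d[1],d[0])),"r",np.hypot(*d))
E
python3 - <<'E'
from h import *
stat()
p=bot.read_camera("wrist");save(p,"pics/w3.png")
for c in("top","scene"):
    p=bot.read_camera(c)
    for a,u in redball(p):
        P=ray(p,u,.09);d=P[:2]-[.508,.0695]
        if np.hypot(*d)<.08: print(c,a,P,np.hypot(*d),np.degrees(np.arctan2(d[1],d[0])))
E
```

```text
4.9 [0.55547642 0.08556815 0.08750265] [0.07890047 0.0429491  0.65027622] yaw 17.910207383228364 phi 18.69812600803626 r 0.05012180653130476
scene 41 [0.55284331 0.09351448 0.09      ] 0.050868629959704294 28.16993491784451
```

View pics/w3.png

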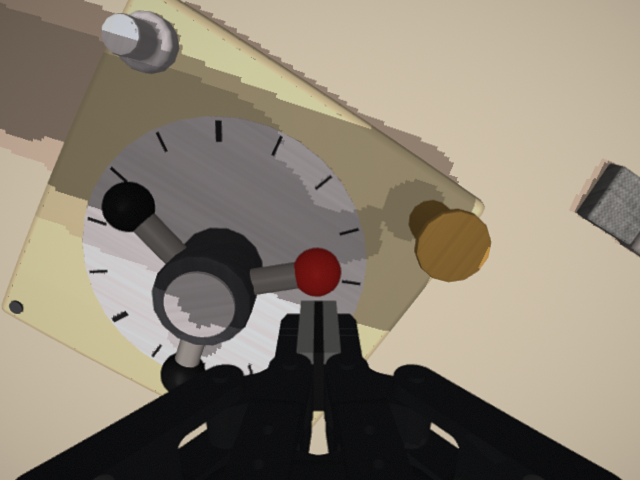

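The dial has not moved: the red ball is still at about 28°, and shows at (318,272) on the trailing side of the tips at (318,305). The tips must have passed over or beside it, so I check the tip height with depth.

Run:
```python
from h import *
stat()
p=bot.read_camera("wrist")
T=np.linalg.inv(p["camera_from_world"])
K=np.array([[p["fx"],0,p["cx"]],[0,p["fy"],p["cy"]],[0,0,1.]])
for u,v in((310,303),(328,303),(310,320),(328,320),(310,345),(285,318),(355,318),(290,355),(318,272),(318,262),(200,305),(450,240),(128,208),(250,170)):
    z=float(p["depth"][v,u]);n=cv2.undistortPoints(np.array([[[u,v]]],float),K,np.array(p["dist_coeffs"],float))[0,0]
    print((u,v),z,(T@[n[0]*z,-n[1]*z,-z,1])[:3].round(4))
print(T.round(3).tolist())
```

```text
5.05 [0.55556924 0.08514438 0.08749856] [ 0.75343248 -0.17724899 -0.06260998] yaw 18.05684508590892 phi 18.204791852400323 r 0.05007573205364187
(310, 303) 0.1523483544588089 [0.55   0.094  0.1253]
(328, 303) 0.15226201713085175 [0.5563 0.0961 0.1254]
(310, 320) 0.1399734765291214 [0.5502 0.0944 0.1383]
(328, 320) 0.13992904126644135 [0.5559 0.0963 0.1383]
(310, 345) 0.12522095441818237 [0.5504 0.0947 0.1538]
(285, 318) 0.14978736639022827 [0.5427 0.0874 0.1294]
(355, 318) 0.22740066051483154 [0.5854 0.0602 0.0606]
(290, 355) 0.11623337864875793 [0.5444 0.0952 0.1625]
(318, 272) 0.17401255667209625 [0.5521 0.097  0.1017]
(318, 262) 0.17394843697547913 [0.5509 0.1008 0.1004]
(200, 305) 0.17112621665000916 [0.5091 0.0704 0.1088]
(450, 240) 0.1683105081319809 [0.599  0.1276 0.1028]
(128, 208) 0.16579937934875488 [0.4699 0.0994 0.1011]
(250, 170) 0.1998768448829651 [0.5095 0.1215 0.0622]
[[0.951, -0.293, -0.098, 0.531], [0.309, 0.901, 0.304, 0.163], [-0.0, -0.319, 0.948, 0.262], [0.0, 0.0, 0.0, 1.0]]
```

The depth shows the fingertips' lower edge near z≈0.124, about 36 mm higher than the stated TCP offset implies. They passed above the ball, so the dial is untouched. I'll go back behind the ball, descend part way and measure again.

Call:
{"api": "send_rows", "payload": {"deltas": "0.007 -0.0005 0 -8; 0.0138 -0.0019 0 -16; 0.0203 -0.0043 0 -24; 0.0265 -0.0076 0 -32; 0.0321 -0.0117 0 -40"}}

```text
t: 5.6
eef_pos: [0.5346, 0.1121, 0.0877]
tool_rot: [0.0, 0.273, 0.962, 0.0]
contact_force: [-0.2, -0.3, -0.5]
gripper_width: 0.003
grasp_force: 0.0
```

Call:
{"api": "send_rows", "payload": {"deltas": "0.0061 -0.0004 0 -7; 0.0121 -0.0015 0 -14; 0.0121 -0.0015 0.008 -14; 0.0121 -0.0015 0.015 -14; 0.0121 -0.0015 0.015 -14"}}

```text
t: 6.1
eef_pos: [0.5231, 0.1159, 0.0713]
tool_rot: [-0.001, 0.159, 0.987, -0.001]
contact_force: [-0.3, 0.3, 0.6]
gripper_width: 0.002
grasp_force: 0.0
```

Run:
```python
from h import *
stat()
p=bot.read_camera("wrist");save(p,"pics/w4.png")
T=np.linalg.inv(p["camera_from_world"])
K=np.array([[p["fx"],0,p["cx"]],[0,p["fy"],p["cy"]],[0,0,1.]])
v,u=np.mgrid[0:480:1,0:640:1]
n=cv2.undistortPoints(np.stack([u,v],-1).reshape(-1,1,2).astype(float),K,np.array(p["dist_coeffs"],float))[:,0]
z=p["depth"].reshape(-1).astype(float)
W=(np.c_[n[:,0]*z,-n[:,1]*z,-z,z*0+1]@T.T)[:,:3].reshape(480,640,3)
for q in((303,310),(303,328),(312,290),(345,310),(355,290),(375,220),(375,400),(420,110),(430,560),(450,60)): print(q,W[q].round(4))
o=bot.get_obs();Rm=R.from_quat(o['tool_rot'],scalar_first=True).as_matrix()
L=(W-o['eef_pos'])@Rm   # tool coords
m=(z.reshape(480,640)>0)&(np.abs(L[...,0])<.06)&(L[...,2]<0.0)&(z.reshape(480,640)<.17)&(v>295)
for a in range(-140,0,10):
    s=m&(L[...,2]*1000>=a)&(L[...,2]*1000<a+10)
    if s.sum()>5: print(a,s.sum(),"y",L[s][:,1].min().round(3),L[s][:,1].max().round(3),"x",L[s][:,0].min().round(3),L[s][:,0].max().round(3))
```

```text
6.1 [0.5231312  0.11592708 0.07127831] [-0.34746969  0.26500576  0.56216974] yaw 71.7448709621172 phi 71.94852453124544 r 0.04883059756086524
(303, 310) [0.5129 0.1157 0.1084]
(303, 328) [0.5144 0.1222 0.1096]
(312, 290) [0.5373 0.096  0.0617]
(345, 310) [0.5124 0.1165 0.1373]
(355, 290) [0.5089 0.1119 0.1454]
(375, 220) [0.5032 0.0948 0.1548]
(375, 400) [0.52   0.14   0.1524]
(420, 110) [ 0.5731 -0.0285  0.0606]
(430, 560) [0.7349 0.2458 0.001 ]
(450, 60) [ 0.6311 -0.1418  0.0012]
-120 10200 y -0.062 0.061 x 0.005 0.019
-110 13536 y -0.057 0.056 x -0.006 0.018
-100 8553 y -0.049 0.048 x -0.011 0.018
-90 10517 y -0.041 0.04 x -0.013 0.014
-80 3049 y -0.032 0.032 x -0.013 0.014
-70 1662 y -0.014 0.013 x -0.013 0.011
-60 1296 y -0.014 0.013 x 0.005 0.011
-50 1058 y -0.014 0.013 x 0.005 0.012
-40 6947 y -0.101 0.012 x -0.021 0.013
-30 1397 y -0.105 -0.026 x -0.019 0.009
```

View pics/w4.png

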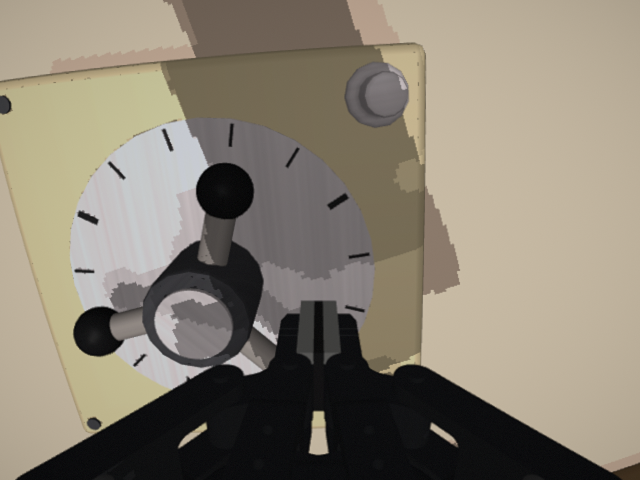

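The finger footprint ends 37 mm behind the TCP, so the tips are now at z≈0.108, over clear ring between the red ball and a black one. I'll descend 26 mm more and then push.

Call:
{"api": "send_rows", "payload": {"deltas": "0 0 0.007 0; 0 0 0.014 0; 0 0 0.02 0; 0 0 0.026 0; 0 0 0.026 0"}}

```text
t: 6.65
eef_pos: [0.5232, 0.116, 0.0456]
tool_rot: [-0.001, 0.158, 0.987, -0.0]
contact_force: [-0.0, 0.4, 0.0]
gripper_width: 0.006
grasp_force: 0.0
```

Call:
{"api": "send_rows", "payload": {"deltas": "-0.0031 -0.0001 0 3.6; -0.0063 -0.0004 0 7.2; -0.0094 -0.0009 0 10.8; -0.0124 -0.0016 0 14.4; -0.0155 -0.0024 0 18"}}

```text
t: 7.15
eef_pos: [0.5376, 0.1096, 0.0467]
tool_rot: [-0.001, 0.311, 0.95, 0.0]
contact_force: [-4.1, 5.0, 0.9]
gripper_width: 0.001
grasp_force: 3.2
```

Call:
{"api": "send_rows", "payload": {"deltas": "-0.0022 0 0 2.5; -0.0044 -0.0002 0 5; -0.0065 -0.0004 0 7.5; -0.0065 -0.0004 0 7.5"}}

```text
t: 7.55
eef_pos: [0.5416, 0.1068, 0.0466]
tool_rot: [-0.001, 0.372, 0.928, 0.0]
contact_force: [-2.2, 3.1, 2.8]
gripper_width: 0.0
grasp_force: 2.0
```

```bash
cat >> h.py <<'E'
def ball(cs=("scene","top")):
  for c in cs:
    p=bot.read_camera(c)
    for a,u in redball(p):
        P=ray(p,u,.09);d=P[:2]-[.508,.0695]
        if np.hypot(*d)<.08: print(c,a,P.round(4),np.hypot(*d).round(4),np.degrees(np.arctan2(d[1],d[0])).round(1))
E
python3 - <<'E'
from h import *
stat();ball()
p=bot.read_camera("wrist");lm(p,["red_ball"])
p=bot.read_camera("scene");lm(p,["red_ball"])
E
```

```text
7.55 [0.54156137 0.10676019 0.04660188] [-2.20189677  3.13825283  2.79400776] yaw 46.371967165616375 phi 47.98968551811053 r 0.05014665494137115
scene 48 [0.5539 0.0893 0.09  ] 0.05 23.3
red_ball []
red_ball [([0.5563, 0.0858, 0.0862], 0.74)]
```

Contact is made: about 4–6 N against the push, and the ball has moved from 28° to about 22°. I continue along the arc in steps.

Call:
{"api": "send_rows", "payload": {"deltas": "-0.0031 -0.0001 0 3.6; -0.0063 -0.0004 0 7.2; -0.0094 -0.0009 0 10.8; -0.0124 -0.0016 0 14.4; -0.0155 -0.0024 0 18"}}

```text
t: 8.35
eef_pos: [0.5526, 0.0941, 0.0467]
tool_rot: [-0.001, 0.513, 0.858, 0.001]
contact_force: [-4.5, 9.6, 2.6]
gripper_width: -0.002
grasp_force: 5.1
```

Call:
{"api": "send_rows", "payload": {"deltas": "-0.0031 -0.0001 0 3.6; -0.0063 -0.0004 0 7.2; -0.0094 -0.0009 0 10.8; -0.0124 -0.0016 0 14.4; -0.0155 -0.0024 0 18"}}

```text
t: 8.85
eef_pos: [0.5585, 0.0768, 0.0468]
tool_rot: [0.001, 0.642, 0.767, 0.0]
contact_force: [0.1, -0.5, 0.1]
gripper_width: -0.001
grasp_force: 0.0
```

Run:
```python
from h import *
stat();ball(("scene",))
```

```text
8.85 [0.5585048  0.07681625 0.04678775] [ 0.1365471  -0.54850172  0.05826115] yaw 10.183879659385097 phi 8.242673767680548 r 0.05103197531335903
scene 48 [0.5528 0.0538 0.09  ] 0.0474 -19.4
```

Call:
{"api": "send_rows", "payload": {"deltas": "-0.0031 -0.0001 0 3.6; -0.0063 -0.0004 0 7.2; -0.0094 -0.0009 0 10.8; -0.0124 -0.0016 0 14.4; -0.0155 -0.0024 0 18"}}

```text
t: 9.4
eef_pos: [0.5594, 0.0637, 0.0468]
tool_rot: [0.0, 0.753, 0.659, 0.001]
contact_force: [0.2, 2.8, -0.5]
gripper_width: -0.001
grasp_force: 1.1
```

Call:
{"api": "send_rows", "payload": {"deltas": "-0.0026 -0.0001 0 3; -0.0052 -0.0003 0 6; -0.0078 -0.0006 0 9; -0.0104 -0.0011 0 12; -0.0104 -0.0011 0 12"}}

```text
t: 9.9
eef_pos: [0.5573, 0.0527, 0.0469]
tool_rot: [0.001, 0.817, 0.576, 0.001]
contact_force: [2.6, 3.0, -0.9]
gripper_width: 0.002
grasp_force: 2.0
```

Run:
```python
from h import *
stat();ball(("scene",))
```

```text
9.9 [0.5572744  0.05266867 0.04690939] [ 2.56255933  2.95397049 -0.92737875] yaw -19.636319854055742 phi -18.859330914791702 r 0.05206976731518592
scene 35 [0.5443 0.0358 0.09  ] 0.0495 -42.9
```

Three clicks done and contact is made for the fourth. Now slowly past its midpoint.

Call:
{"api": "send_rows", "payload": {"deltas": "-0.0017 -0.0004 0 2; -0.0035 -0.0008 0 4; -0.0052 -0.0012 0 6; -0.007 -0.0015 0 8; -0.0087 -0.0018 0 10"}}

```text
t: 10.45
eef_pos: [0.5532, 0.0447, 0.0472]
tool_rot: [0.001, 0.864, 0.503, 0.002]
contact_force: [2.8, 2.7, 0.0]
gripper_width: -0.0
grasp_force: 1.5
```

Run:
```python
from h import *
stat();ball(("scene",))
```

```text
10.45 [0.55316388 0.04466528 0.04715298] [2.77438974 2.67273177 0.03497837] yaw -29.632582846391898 phi -28.805517184853937 r 0.05154162286519283
scene 20 [0.5399 0.0288 0.09  ] 0.0517 -51.9
```

Call:
{"api": "send_rows", "payload": {"deltas": "-0.0012 0 0 1.3; -0.0023 0 0 2.6; -0.0035 -0.0002 0 4; -0.0035 -0.0002 0 4"}}

```text
t: 10.9
eef_pos: [0.5485, 0.0408, 0.0464]
tool_rot: [-0.0, 0.882, 0.472, -0.0]
contact_force: [0.0, 0.6, -0.3]
gripper_width: -0.002
grasp_force: 0.0
```

Run:
```python
from h import *
stat();ball(("scene","top"))
p=bot.read_camera("scene");lm(p,["red_ball"])
```

```text
10.9 [0.54846765 0.04077592 0.04642321] [ 0.02055727  0.57884479 -0.3031412 ] yaw -33.73393804164554 phi -35.36726819648983 r 0.049625638066077664
scene 20 [0.5293 0.0215 0.09  ] 0.0525 -66.0
red_ball [([0.5282, 0.0254, 0.0879], 0.54), ([0.4409, 0.3767, 0.0024], 0.52)]
```

It snapped: the force dropped to zero and the ball is at about -66 to -69°. I back off and lift straight up.

Call:
{"api": "send_rows", "payload": {"deltas": "0.005 0 0 0; 0.008 0 0 0; 0.008 0 -0.03 0; 0.008 0 -0.07 0; 0.008 0 -0.11 0"}}

```text
t: 11.6
eef_pos: [0.5532, 0.0481, 0.1576]
tool_rot: [0.0, 0.881, 0.472, -0.001]
contact_force: [1.4, 0.9, 0.6]
gripper_width: 0.0
grasp_force: 0.0
```

Call:
{"api": "send_rows", "payload": {"deltas": "0.012 -0.012 -0.03 0; 0.024 -0.025 -0.05 0; 0.036 -0.037 -0.05 0; 0.05 -0.05 -0.05 0; 0.05 -0.05 -0.05 0"}}

```text
t: 12.1
eef_pos: [0.5393, 0.1209, 0.2065]
tool_rot: [-0.001, 0.88, 0.474, 0.0]
contact_force: [-0.5, 0.3, 0.2]
gripper_width: -0.003
grasp_force: 0.0
```

Run:
```python
from h import *
stat();ball(("scene","top","wrist"))
p=bot.read_camera("wrist");save(p,"pics/w5.png");lm(p,["dial_centre","red_ball","collet","arbor"])
p=bot.read_camera("top");lm(p,["green_button_top","red_button_top"])
print(bot.get_obs()['q'])
```

```text
12.1 [0.53932471 0.12090389 0.20650534] [-0.53186427  0.33205973  0.24712392] yaw -33.35834821618629 phi 58.64254074868244 r 0.06019632270634639
scene 35 [0.5263 0.0246 0.09  ] 0.0485 -67.8
top 49 [0.5253 0.0264 0.09  ] 0.0464 -68.2
wrist 466 [0.5263 0.0213 0.09  ] 0.0516 -69.2
dial_centre [([0.5073, 0.0652, 0.0919], 0.76)]
red_ball [([0.5234, 0.0197, 0.091], 0.81)]
collet [([0.6012, 0.1292, 0.0575], 0.94)]
arbor [([0.4553, 0.1628, 0.0581], 0.91)]
green_button_top [([0.4509, -0.2734, 0.0199], 0.44)]
red_button_top [([0.5789, -0.2734, 0.0211], 0.58)]
[-1.07490654  0.3916608   0.97224474  1.88973096 -0.37116016  1.05407435
 -0.5378993 ]
```

View pics/w5.png

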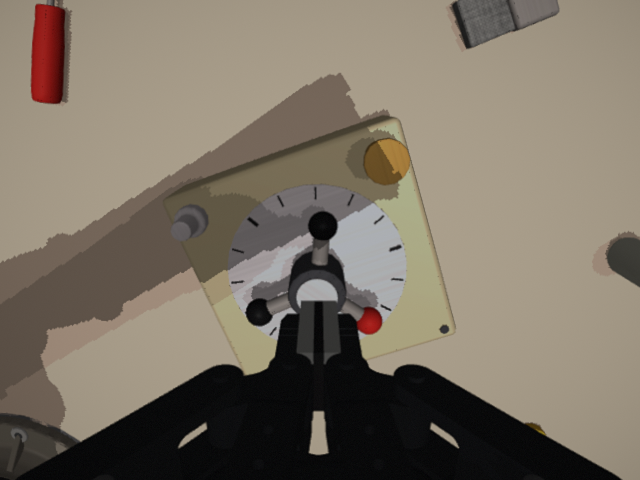

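The wrist view shows the red ball at (370,320), measured at -69.2°. That is 96.7° clockwise from the start, so four clicks. Collet and arbor haven't moved. Next, the green button.

Call:
{"api": "send_rows", "payload": {"deltas": "-0.042 0.016 0 0; -0.084 0.032 0 0; -0.126 0.047 0 0; -0.168 0.063 0 0; -0.21 0.079 0 0"}}

```text
t: 13.15
eef_pos: [0.4884, -0.1029, 0.2068]
tool_rot: [-0.0, 0.881, 0.472, 0.0]
contact_force: [0.6, 0.4, -0.4]
gripper_width: -0.002
grasp_force: 0.0
```

Call:
{"api": "send_rows", "payload": {"deltas": "-0.035 0.012 0 0; -0.07 0.025 0 0; -0.1 0.04 0 0; -0.117 0.063 0 0; -0.117 0.063 0 0"}}

```text
t: 13.65
eef_pos: [0.4765, -0.238, 0.2072]
tool_rot: [0.002, 0.883, 0.47, -0.0]
contact_force: [-0.6, -0.1, 0.2]
gripper_width: -0.001
grasp_force: 0.0
```

Run:
```python
from h import *
o=bot.get_obs();print(o['t'],o['eef_pos'],o['q'])
Rm=R.from_quat(o['tool_rot'],scalar_first=True).as_matrix()
p=bot.read_camera("wrist");save(p,"pics/w6.png");lm(p,["green_button_top","red_button_top"])
im=p["img"].astype(int);m=((im[...,1]>60)&(im[...,1]>1.6*im[...,0])&(im[...,1]>1.6*im[...,2])).astype(np.uint8)
n,l,s,c=cv2.connectedComponentsWithStats(m)
for i in range(1,n):
    if s[i,4]>30:
        P=ray(p,c[i],.021);print(s[i],c[i],P,"tool shift",Rm.T@(P-o['eef_pos']))
```

```text
13.65 [ 0.47649325 -0.23796056  0.20722672] [-0.4570179   0.35739196  1.0174027   1.93548143 -0.35091186  1.03755766
  0.12097392]
green_button_top [([0.4483, -0.2731, 0.0236], 0.69)]
red_button_top [([0.5776, -0.2761, 0.019], 0.97)]
[297 227  33  32 810] [313.17901235 242.50617284] [ 0.44888809 -0.27288719  0.021     ] tool shift [-0.04411121 -0.0038695   0.18628347]
```

View pics/w6.png

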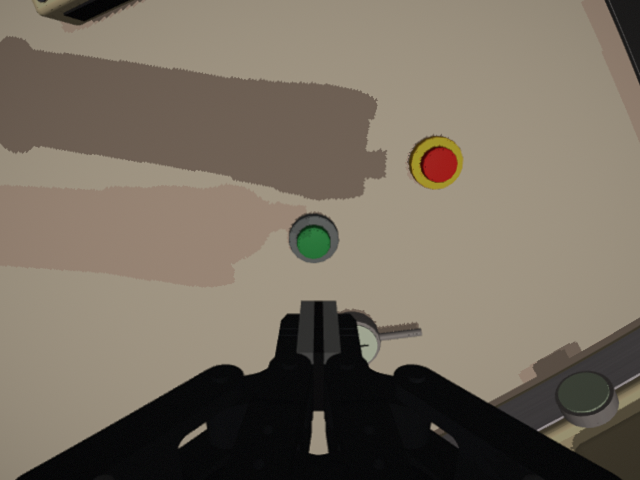

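The wrist view shows the green button at (313,242), the red one well away at (437,163), and the dial gauge at (360,340). I move over the green button and descend to just above it.

Call:
{"api": "send_rows", "payload": {"deltas": "-0.03 -0.003 0 0; -0.044 -0.004 0.03 0; -0.044 -0.004 0.075 0; -0.044 -0.004 0.12 0; -0.044 -0.004 0.16 0"}}

```text
t: 14.3
eef_pos: [0.449, -0.2658, 0.0447]
tool_rot: [-0.001, 0.881, 0.473, 0.0]
contact_force: [0.5, 1.0, 0.6]
gripper_width: 0.0
grasp_force: 0.0
```

Call:
{"api": "send_rows", "payload": {"deltas": "0 0 0.015 0; 0 0 0.03 0; 0 0 0.04 0; 0 0 0.04 0; 0 0 0.04 0"}}

```text
t: 14.8
eef_pos: [0.4497, -0.2683, 0.0076]
tool_rot: [0.001, 0.881, 0.472, 0.001]
contact_force: [0.7, -0.0, 0.1]
gripper_width: -0.005
grasp_force: 0.0
```

Run:
```python
from h import *
o=bot.get_obs();print(o['t'],o['eef_pos'],o['contact_force'])
Rm=R.from_quat(o['tool_rot'],scalar_first=True).as_matrix()
p=bot.read_camera("wrist");save(p,"pics/w7.png",(160,160,480,480),2)
T=np.linalg.inv(p["camera_from_world"])
K=np.array([[p["fx"],0,p["cx"]],[0,p["fy"],p["cy"]],[0,0,1.]])
for u,v in((310,304),(328,304),(310,330)):
    z=float(p["depth"][v,u]);n=cv2.undistortPoints(np.array([[[u,v]]],float),K,np.array(p["dist_coeffs"],float))[0,0]
    P=(T@[n[0]*z,-n[1]*z,-z,1])[:3];print(P.round(4),(Rm.T@(P-o['eef_pos'])).round(4))
print("btn err tool",Rm.T@([.449,-.273,.021]-o['eef_pos']))
```

```text
14.8 [ 0.44973716 -0.268345    0.00755997] [ 0.69448279 -0.00920545  0.08467478]
[ 0.454  -0.258   0.0465] [ 0.011  -0.0021 -0.039 ]
[ 0.4596 -0.2615  0.0469] [ 0.0112  0.0045 -0.0393]
[ 0.4541 -0.2585  0.064 ] [ 0.0107 -0.0017 -0.0564]
btn err tool [-0.00427868  0.0019874  -0.01343838]
```

View pics/w7.png

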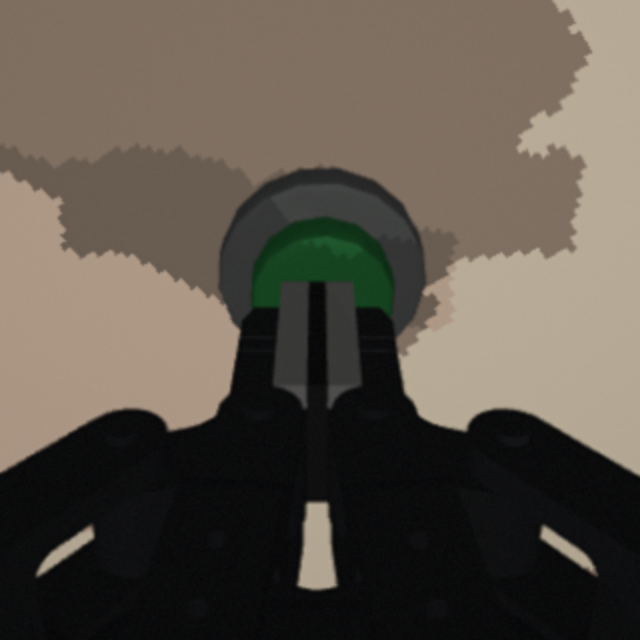

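The fingertips are just over the green button, about 24 mm above its top and 4 mm off centre. I correct that and press slowly.

Call:
{"api": "send_rows", "payload": {"deltas": "-0.004 0.002 0 0; -0.004 0.002 0.01 0; -0.004 0.002 0.018 0; -0.004 0.002 0.024 0; -0.004 0.002 0.024 0"}}

```text
t: 15.35
eef_pos: [0.449, -0.2728, -0.0152]
tool_rot: [-0.001, 0.882, 0.471, 0.002]
contact_force: [-6.2, 6.2, 37.4]
gripper_width: 0.004
grasp_force: 18.8
```

Call:
{"api": "send_rows", "payload": {"deltas": "0 0 0.001 0; 0 0 0.002 0; 0 0 0.003 0; 0 0 0.004 0; 0 0 0.004 0"}}

```text
t: 15.85
eef_pos: [0.4493, -0.2729, -0.0161]
tool_rot: [-0.001, 0.882, 0.471, 0.003]
contact_force: [-15.7, 14.8, 82.6]
gripper_width: 0.0
grasp_force: 41.3
```

The push is now hard against a stop at 82 N, so I ease off at once, reading force against height to confirm the button's spring travel.

Call:
{"api": "send_rows", "payload": {"deltas": "0 0 -0.004 0; 0 0 -0.006 0; 0 0 -0.006 0"}}

```text
t: 16.15
eef_pos: [0.4489, -0.2728, -0.0148]
tool_rot: [0.0, 0.882, 0.472, 0.001]
contact_force: [-1.9, 1.9, 15.7]
gripper_width: 0.005
grasp_force: 7.8
```

Call:
{"api": "send_rows", "payload": {"deltas": "0 0 -0.002 0; 0 0 -0.002 0"}}

```text
t: 16.35
eef_pos: [0.4488, -0.2728, -0.0133]
tool_rot: [0.0, 0.882, 0.472, 0.0]
contact_force: [0.8, 0.0, 3.0]
gripper_width: -0.001
grasp_force: 2.0
```

Call:
{"api": "send_rows", "payload": {"deltas": "0 0 -0.002 0; 0 0 -0.002 0"}}

```text
t: 16.55
eef_pos: [0.4488, -0.2728, -0.0113]
tool_rot: [0.0, 0.882, 0.472, 0.0]
contact_force: [1.4, -2.0, 2.3]
gripper_width: -0.004
grasp_force: 1.5
```

Call:
{"api": "send_rows", "payload": {"deltas": "0 0 -0.002 0; 0 0 -0.002 0"}}

```text
t: 16.75
eef_pos: [0.4483, -0.2724, -0.0094]
tool_rot: [-0.0, 0.882, 0.472, -0.0]
contact_force: [0.9, -0.2, 2.4]
gripper_width: -0.0
grasp_force: 0.9
```

The spring force fades over about 6 mm above the hard stop, so the button went fully down. I let go, lift clear and do a final check.

Call:
{"api": "send_rows", "payload": {"deltas": "0 0 -0.02 0; 0 0 -0.06 0; 0 0 -0.1 0; 0 0 -0.14 0; 0 0 -0.14 0"}}

```text
t: 17.25
eef_pos: [0.4501, -0.2737, 0.1343]
tool_rot: [0.002, 0.882, 0.472, 0.002]
contact_force: [1.0, -0.3, -0.6]
gripper_width: 0.004
grasp_force: 0.0
```

Run:
```python
from h import *
stat();ball(("scene","top"))
p=bot.read_camera("scene");lm(p,["green_button_top","red_button_top","collet","arbor","dial_gauge"])
print(bot.hand_in())
```

```text
17.25 [ 0.45012304 -0.27372344  0.13434278] [ 1.03552884 -0.26093867 -0.57982958] yaw -33.66488758932937 phi -99.57160694289297 r 0.3480690675614856
scene 35 [0.5263 0.0246 0.09  ] 0.0485 -67.8
top 48 [0.5255 0.0266 0.09  ] 0.0463 -67.8
green_button_top [([0.4483, -0.2786, 0.0205], 0.62)]
red_button_top [([0.5777, -0.2767, 0.021], 0.44), ([0.525, 0.0249, 0.0886], 0.19)]
collet [([0.6025, 0.1258, 0.0608], 0.62), ([0.7686, -0.1073, -0.0021], 0.51)]
arbor [([0.4514, 0.1633, 0.0577], 0.52)]
dial_gauge [([0.4184, -0.3889, -0.001], 0.75)]
the job is handed in; nothing more can be done
None
```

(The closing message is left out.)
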